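# Turn round the row of paint jars for the painter opposite

### The job

Move the four paint jars from the black storage rack to the plywood bench rack in reverse order, one upright in each stall: as seen from the robot, the jar at the left-hand end of the black rack goes to the right-hand end of the plywood rack, and so on along the row, so that the painter sitting opposite reads them in the order they have now. Set each jar down without dropping it, let go of them all, and leave the glue bottle and the model palm where they are.

Things in the scene. Friction and masses are not known exactly. Their poses are not given: they have to be found in the camera images.
- jar_red_mid (a point): centre (half-way up, 38 mm above the underside, on the axis) of the red paint jar: an upright round jar 40 mm in diameter and 76 mm tall, its body and its lid red, with a white paper band round the body; the lid (top 20 mm) is 38 mm in diameter. The z axis is its axis, up; its yaw means nothing. About 0.08 to 0.16 kg. At the start it stands on the red card, within 4 mm of the card's centre along each side
- jar_yellow_mid (a point): centre (half-way up, 38 mm above the underside, on the axis) of the yellow paint jar: an upright round jar 40 mm in diameter and 76 mm tall, its body and its lid yellow, with a white paper band round the body; the lid (top 20 mm) is 38 mm in diameter. The z axis is its axis, up; its yaw means nothing. About 0.08 to 0.16 kg. At the start it stands on the yellow card, within 4 mm of the card's centre along each side
- jar_blue_mid (a point): centre (half-way up, 38 mm above the underside, on the axis) of the blue paint jar: an upright round jar 40 mm in diameter and 76 mm tall, its body and its lid blue, with a white paper band round the body; the lid (top 20 mm) is 38 mm in diameter. The z axis is its axis, up; its yaw means nothing. About 0.08 to 0.16 kg. At the start it stands on the blue card, within 4 mm of the card's centre along each side
- jar_green_mid (a point): centre (half-way up, 38 mm above the underside, on the axis) of the green paint jar: an upright round jar 40 mm in diameter and 76 mm tall, its body and its lid green, with a white paper band round the body; the lid (top 20 mm) is 38 mm in diameter. The z axis is its axis, up; its yaw means nothing. About 0.08 to 0.16 kg. At the start it stands on the green card, within 4 mm of the card's centre along each side
- card_red: red colour card, 54 x 54 x 3 mm, fixed on the floor of one stall of the black storage rack; marks the stall where the red jar starts and stays there. Origin: centre of its underside
- card_yellow: yellow colour card, 54 x 54 x 3 mm, fixed on the floor of one stall of the black storage rack; marks the stall where the yellow jar starts and stays there. Origin: centre of its underside
- card_blue: blue colour card, 54 x 54 x 3 mm, fixed on the floor of one stall of the black storage rack; marks the stall where the blue jar starts and stays there. Origin: centre of its underside
- card_green: green colour card, 54 x 54 x 3 mm, fixed on the floor of one stall of the black storage rack; marks the stall where the green jar starts and stays there. Origin: centre of its underside
- storage_rack: black storage rack, a coloured card in each stall: low fixed rack 78 (x) x 280 (y) mm, four stalls in a row, centres at y = -99, -33, 33, 99 mm, x = 0; stall inside 62 (x) x 58 (y) mm, floor 6 mm above the table, lips and dividers 8 mm thick, tops at 14 mm, end boards 28 mm. Origin: centre of underside; +y: left end seen from the robot, +x: away from the robot (yaw within 0.16 rad)
- bench_rack: plywood bench rack, brown lips, empty at the start, 0.15 to 0.21 m behind or before the black one: low fixed rack 78 (x) x 280 (y) mm, four stalls in a row, centres at y = -99, -33, 33, 99 mm, x = 0; stall inside 62 (x) x 58 (y) mm, floor 6 mm above the table, lips and dividers 8 mm thick, tops at 14 mm, end boards 28 mm. Origin: centre of underside; +y: left end seen from the robot, +x: away from the robot (yaw within 0.16 rad)
- glue_bottle_mid (a point): a bystander: white glue bottle with an orange nozzle, 48 mm in diameter, 123 mm tall; this point is on its axis 50 mm above its underside. It stands at the right-hand side (-y)
- model_palm_mid (a point): a bystander: model palm tree on a 60 x 60 x 28 mm grey block, thin trunk, black paper leaves reaching 60 mm from the trunk, 125 mm tall; this point is on its axis 50 mm above its underside. It stands at the left-hand side (+y)
Things that resemble listed ones, but are neither listed nor needed, are in the scene too. There is more than one size of the part that bears jar_yellow_mid; the job needs the larger.

How it is judged:
By the outcome, as a careful person would: the job done as asked, in the order asked, and still so for the second after the job is handed in, with the robot touching nothing.
It also fails if it takes over 101 s, if anything falls off the work surface, if the arm or the gripper's body presses on something with over 40 N, if the wrist force passes 120 N, or if a joint passes its speed limit or range.

### The arm

A 7-joint arm with a two-finger parallel gripper is mounted at the origin on the work surface. World frame = base frame: x ahead of the robot, y to its left, z up, the work surface at z = 0. Lengths are in mm, angles in rad, forces in N, time in s.
With the tool pointing down it reaches from about 400 to 900 mm from the base axis. Payload 5.5 kg.
Tool frame: the origin (TCP) lies midway between the tips of the shut fingers; the grasp point (between the pads) lies 19 mm behind it; x points along the fingers, y is the direction in which the jaws open and shut, and the axes are right-handed (so a half turn about x gives the same grasp; the last joint's range is limited). The gripper opens to 85 mm and grips with 20 to 120 N. Pads are 22 mm wide; open, the fingers measure 114 mm over their backs; the gripper's body (76 mm by 85 mm) begins 54 mm behind the grasp point. The pads swing forward as they close: fully open they stand 13 mm farther back than shut.
Start: joints at [1.4, 0.501, -0.427, 1.55, 0.221, 1.138, -0.21], TCP at [273.241, -589.779, 231.31] pointing down, gripper open.
Joint ranges: [-2.88, 2.88], [-0.31, 2.03], [-1.54, 1.56], [0.2, 2.42], [-1.41, 4.55], [0.19, 2.02], [-2.57, 2.57]. Speed limits (rad/s): [2.57, 2.57, 3.14, 3.14, 3.14, 3.14, 3.14].

### API

Orientations are given as [roll, pitch, yaw] about the fixed x, y, z axes, in that order (R = Rz(yaw) Ry(pitch) Rx(roll)).
In Python, from bench import * gives the robot as it stands.
- The arm moves only by the shell command python3 -m pendant 'ROWS'. ROWS is text: rows parted by semicolons, each of 5 numbers parted by spaces: the shift along the tool's x, y, z in mm, then the turn about the tool's x in rad, then the gripper command: -1 is fully open, 1 is shut, values between are in proportion. In form: tx ty tz spin claw; .... A call has 1 to 20 rows; each row shifts and turns the commanded pose from where the row before left it, along the tool's axes as they then stand; what a row does not reach is not made up. A row lasts 1/10 s, in which the tool goes at most 50 mm and 8.59 degrees, less where a joint would pass 70% of its speed; a pose out of reach is approached as far as the arm can. A call with a gripper value outside its range is refused whole. The fingers move at their own pace and stop on an object; the grip force is fixed at half the most. Time passes only in rows, so rows that do not move let the fingers close. It gives the time, the measured TCP pose, the force and the opening at its end, in the units of the state.
- observe(): the state, without advancing time (a new reading comes with each control period).
- get_image(name): name is "side" or "top"; returns (picture, depth): 400x640x3 uint8, red, green, blue; 400x640 float32, mm along the optical axis (not along the pixel's ray), 0 where there is no reading.
- get_calibration(name): a dict with "fx", "fy", "cx", "cy" (pixels), "camera_from_world" (4x4, takes a point from world to camera coordinates). Camera axes: x right, y up, looking along -z (the intrinsics and any distortion apply to the point x, -y, -z); pixel columns grow to the right and rows downward; lengths in mm; the calibration is good to about 2 mm. A picture is of the moment at which its call begins. get_calibration takes no time and is no camera call.
- close_job(): hands the job in, once; it reports no verdict.
Trained networks look in the newest picture that a camera, given by its name, has taken for a name from the list of things; names that differ only in an ending like _2 or _b are one class to them, and where a whole thing is asked for, a point or a joint stands for the part that bears it (a point fixed in the world has none). Each returns a list of dicts, best first, with "confidence" (0 to 1); they miss things now and then, are a little off and sometimes report something else, mostly with a low value. They report only what shows in the picture. A call takes as long as a camera call. They do not tell look-alikes from the thing itself.
- outline_of(camera, query): "mask" (400x640 bool, what is visible of it) and "box" ([left, top, right, bottom] in pixels, round what is visible of it).
The state is a dict: "clock": time; "joint_pos": joint angles; "dq": joint speeds; "joint_efforts": joint torques, N m; "position": TCP position; "orientation": TCP orientation; "contact_force": force on the tool from outside, world axes, zero at the start; "moment": the same for the moment, N m; "gripper_width": finger opening in mm.
Only numpy, scipy, OpenCV 4.12 (cv2) and the standard library are available. Lean on these libraries where they do the work, as an engineer would, in place of code of your own. Each camera call takes 0.05 s, during which the arm holds its last target.

## Working session

There is one attempt and no reset: what is moved stays moved. The work goes in short steps, Python scripts to look and compute and a shell command to move; the robot and the scene stay as the last step left them, time stands still between calls to the robot, and variables do not carry over. Pictures are saved under pics/ and viewed, and the job is handed in when it is done.

```bash
ls; mkdir -p pics
cat > h.py <<'E'
from bench import *
import numpy as np, cv2
def save(n,f):
    im,d=get_image(n); cv2.imwrite('pics/'+f,im[:,:,::-1]); return im,d
def world(n,u,v,d):
    c=get_calibration(n); 
    p=np.array([(u-c['cx'])/c['fx']*d,-(v-c['cy'])/c['fy']*d,-d,1.0])
    return (np.linalg.inv(c['camera_from_world'])@p)[:3]
E
python3 - <<'E'
from h import *
print(observe())
for n in('top','side'):
    im,d=save(n,n+'1.png'); np.save(n+'1.npy',d); np.save(n+'1i.npy',im); print(get_calibration(n))
E
```

```text
pics
{'clock': 0.0, 'joint_pos': array([ 1.40018847,  0.50186385, -0.4267764 ,  1.55146027,  0.22078291,
        1.13832266, -0.21026552]), 'dq': array([ 0.00062178,  0.00012475,  0.00051397, -0.00147452,  0.00024141,
        0.0008541 ,  0.00099313]), 'joint_efforts': array([ 2.58225782e-04, -5.69517624e+01, -5.81592634e+00, -2.80937147e+01,
        1.07546488e-02,  1.19847438e-02,  2.74167803e-05]), 'position': array([ 272.87048777, -589.16739539,  230.24374785]), 'orientation': array([-1.60715645,  1.56879515,  1.96831528]), 'contact_force': array([-0.2506285 , -0.30525753,  0.12779403]), 'moment': array([ 0.0001464 ,  0.02610662, -0.01487843]), 'gripper_width': 85.3669190069942}
{'fx': 453.1993671327455, 'fy': 453.1993671327455, 'cx': 308.68427850002115, 'cy': 201.0199430921549, 'camera_from_world': array([[ 9.33359347e-03, -9.99928840e-01,  7.42963671e-03,
         7.10204226e+00],
       [ 9.81686606e-01,  1.05766017e-02,  1.90209210e-01,
        -5.39327700e+02],
       [-1.90274255e-01,  5.51823941e-03,  9.81715466e-01,
        -9.23197351e+02],
       [ 0.00000000e+00,  0.00000000e+00,  0.00000000e+00,
         1.00000000e+00]])}
{'fx': 385.70996013005765, 'fy': 385.70996013005765, 'cx': 321.06008612852463, 'cy': 197.10803890978872, 'camera_from_world': array([[-9.98741067e-01, -4.91579350e-02, -9.98894237e-03,
         5.22010832e+02],
       [ 2.40926681e-02, -6.44740406e-01,  7.64021827e-01,
        -8.60329774e+01],
       [-4.39980101e-02,  7.62819314e-01,  6.45113067e-01,
        -9.00895349e+02],
       [ 0.00000000e+00,  0.00000000e+00,  0.00000000e+00,
         1.00000000e+00]])}
```

View pics/top1.png

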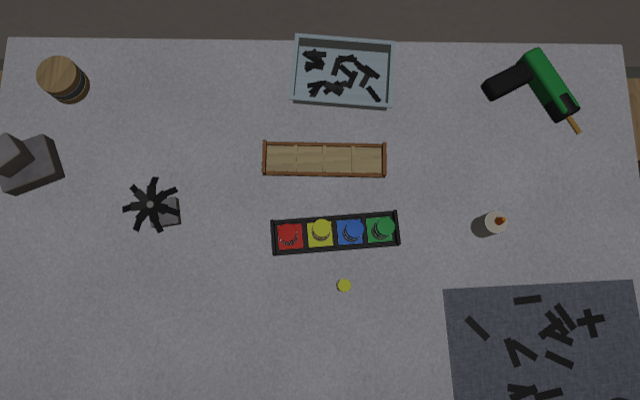

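View pics/side1.png

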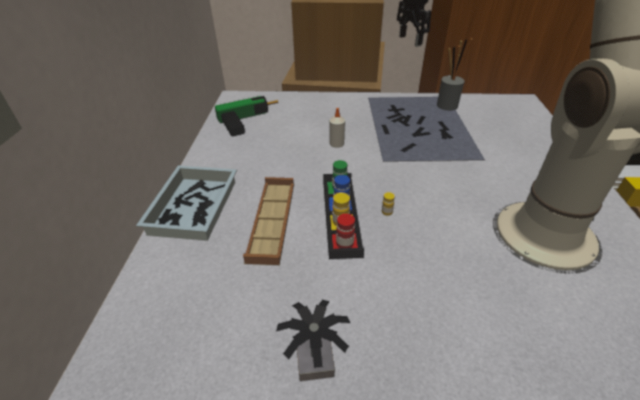

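The top view shows the black rack from left to right: red (290,235), yellow (320,232), blue (350,232), green (382,229). The empty plywood rack is behind it at about (325,159), and a small decoy yellow jar stands at (344,286). The palm is on the left and the glue bottle on the right. Next I'll measure these.

```bash
cat > m.py <<'E'
from h import *
from scipy.spatial.transform import Rotation as Ro
def cloud(n,d):
    v,u=np.mgrid[0:400,0:640]; c=get_calibration(n)
    p=np.stack([(u-c['cx'])/c['fx']*d,-(v-c['cy'])/c['fy']*d,-d,np.ones_like(d)],-1)
    w=(p@np.linalg.inv(c['camera_from_world']).T)[...,:3]; w[d==0]=np.nan; return w
E
python3 - <<'E'
from m import *
s=observe(); print(Ro.from_euler('xyz',s['orientation']).as_matrix().round(3))
for n in('top','side'):
    d=get_image(n)[1]; W=cloud(n,d)
    tab=W[330:380,100:400] if n=='top' else W[280:300,400:500]; print(n,'table z',np.nanmedian(tab[...,2]))
    for q in['jar_red_mid','jar_yellow_mid','jar_blue_mid','jar_green_mid','storage_rack','bench_rack','glue_bottle_mid','model_palm_mid','card_red','card_green','card_yellow','card_blue']:
        for r in outline_of(n,q)[:3]:
            m=r['mask']; P=W[m]; P=P[~np.isnan(P[:,0])]
            if len(P)<5: print(q,'few');continue
            o=''
            if q.startswith('jar') or 'glue' in q:
                zt=np.percentile(P[:,2],97); T=P[P[:,2]>zt-6]; o=('top',zt.round(1),((T[:,:2].min(0)+T[:,:2].max(0))/2).round(1),np.ptp(T[:,:2],axis=0).round(1),T[:,:2].mean(0).round(1),len(T))
            elif 'rack' in q:
                rr=cv2.minAreaRect(P[:,:2].astype(np.float32)); o=rr
            print(q,round(r['confidence'],2),np.round(r['box']),np.median(P,axis=0).round(1),np.percentile(P[:,2],[2,98]).round(),o)
print(observe()['clock'])
E
```

```text
[[-0.001  0.42  -0.907]
 [ 0.002 -0.907 -0.42 ]
 [-1.    -0.002 -0.   ]]
top table z 0.24009767685339511
jar_red_mid 0.61 [279. 220. 300. 246.] [463.4  56.3  84.3] [11. 88.] ('top', np.float64(88.1), array([466.7,  57.5]), array([35.4, 35.1]), array([466.4,  57.1]), 253)
jar_red_mid 0.39 [367. 216. 394. 242.] [ 485.2 -128.6    9.6] [ 5. 46.] ('top', np.float64(44.4), array([ 480.3, -141.9]), array([36.9, 27. ]), array([ 484.2, -140.5]), 9)
jar_yellow_mid 0.84 [310. 219. 330. 240.] [472.7 -13.   84.8] [40. 89.] ('top', np.float64(88.1), array([477.5, -13.1]), array([35.8, 33. ]), array([476.5, -13.1]), 236)
jar_yellow_mid 0.67 [337. 279. 350. 294.] [360.3 -60.1  54.8] [24. 58.] ('top', np.float64(58.2), array([361.3, -62.1]), array([26.5, 25. ]), array([361.6, -61.4]), 124)
jar_blue_mid 0.6 [345. 222. 364. 244.] [472.8 -79.2  84.5] [16. 88.] ('top', np.float64(88.1), array([475.6, -82. ]), array([37.3, 35.5]), array([475.7, -81.8]), 254)
jar_blue_mid 0.49 [373. 216. 398. 238.] [ 478.  -140.4   84.2] [16. 88.] ('top', np.float64(88.1), array([ 481.2, -145. ]), array([35.9, 37. ]), arra
[... 2461 characters left out ...]
7  13.4] [ 0. 28.] ((472.4728698730469, -43.680633544921875), (83.1399917602539, 281.5707092285156), 5.265777587890625)
bench_rack 0.95 [243. 177. 299. 265.] [ 6.443e+02 -3.000e-01  7.500e+00] [ 3. 28.] ((643.881103515625, -19.90911865234375), (283.7300720214844, 78.15248107910156), 89.55169677734375)
glue_bottle_mid 0.66 [330. 107. 347. 149.] [ 491.9 -355.4   56. ] [ -1. 115.] ('top', np.float64(112.1), array([ 491.4, -369.4]), array([ 9.1, 10.8]), array([ 491.5, -369. ]), 24)
model_palm_mid 0.7 [277. 298. 346. 382.] [514.1 338.3 111.1] [ -0. 119.] 
card_green 0.6 [329. 183. 334. 196.] [ 505.2 -143.6    8.7] [ 7. 11.] 
card_yellow 0.6 [333. 224. 336. 228.] [491.7   5.1   8.9] [ 7. 11.] 
1.4
```

```bash
python3 - <<'E'
from m import *
for n in('top','side'):
    W=cloud(n,np.load(n+'1.npy'))
    for nm,x0,x1,y0,y1 in(('bench',590,700,-190,150),('stor',420,530,-200,110)):
        M=(W[...,0]>x0)&(W[...,0]<x1)&(W[...,1]>y0)&(W[...,1]<y1)&(W[...,2]>21)&(W[...,2]<34)
        P=W[M]; ym=(y0+y1)/2
        A=P[P[:,1]>ym+110];B=P[P[:,1]<ym-110]
        for Q in(A,B):
            if len(Q): print(n,nm,len(Q),((Q.min(0)+Q.max(0))/2)[:2].round(1),Q.mean(0).round(1),np.ptp(Q,axis=0).round(1))
E
python3 -m pendant '0 0 0 -0.142 -1;0 0 0 -0.142 -1;0 0 0 -0.142 -1;0 0 0 -0.142 -1;0 0 0 -0.142 -1;0 0 0 -0.142 -1;0 0 0 -0.142 -1;0 0 0 -0.144 -1'
python3 -c "
from m import *
s=observe();print(Ro.from_euler('xyz',s['orientation']).as_matrix().round(3),s['joint_pos'].round(2))"
```

```text
top bench 123 [645.4 115.2] [644.8 114.9  27.7] [76.8  9.4 10.7]
top bench 130 [ 642.7 -156.3] [ 641.7 -156.    27.3] [78.3  8.4 11.7]
top stor 140 [462.9  82.9] [462.4  89.9  27.9] [76.3 27.8 12.2]
top stor 146 [ 487.8 -180. ] [ 486.8 -179.6   27.8] [76.9 13.3 11. ]
side bench 168 [645.1 116. ] [644.5 117.4  26. ] [77.6 10.1  9.3]
side bench 98 [ 643.2 -156.4] [ 643.4 -154.    25.8] [77.3 14.2  8.9]
side stor 229 [462.7  82.1] [463.5  87.4  26.7] [75.9 33.4 12.7]
side stor 49 [ 488.  -178.2] [ 496.2 -177.2   25.3] [75.6 15.3  8.4]
clock: 2.2
position: [273.1, -589.9, 231.3]
orientation: [-0.248, 1.571, -1.812]
contact_force: [0.1, 0.3, -0.1]
gripper_width: 85.6
[[-0.     1.     0.007]
 [-0.     0.007 -1.   ]
 [-1.    -0.     0.   ]] [ 1.56  0.55 -0.67  1.54  0.36  1.17  0.83]
```

```bash
python3 -m pendant '0 13.5 -46.3 0 -1;0 13.5 -46.3 0 -1;0 13.5 -46.3 0 -1;0 13.5 -46.3 0 -1;0 13.5 -46.3 0 -1;0 13.5 -46.3 0 -1;0 13.5 -46.3 0 -1;0 13.5 -46.3 0 -1;0 13.5 -46.3 0 -1;0 13.5 -46.3 0 -1;0 13.5 -46.3 0 -1;0 13.5 -46.3 0 -1;0 13.5 -46.3 0 -1;0 13.5 -46.3 0 -1;0 0 0 0 -1;0 0 0 0 -1'
python3 -c "
from m import *
s=observe();print(Ro.from_euler('xyz',s['orientation']).as_matrix().round(3),s['joint_pos'].round(2))"
```

```text
clock: 3.8
position: [461.5, 60.5, 231.4]
orientation: [2.974, 1.57, 1.409]
contact_force: [0.2, -0.9, -0.7]
gripper_width: 85.5
[[ 0.     1.     0.006]
 [ 0.     0.006 -1.   ]
 [-1.     0.    -0.   ]] [ 0.73  0.28 -1.05  1.98  0.28  1.04 -0.44]
```

```bash
python3 -m pendant '40 4.5 2.8 0 -1;40 0 0 0 -1;40 0 0 0 -1;35 0 0 0 -1;25 0 0 0 -1;15 0 0 0 -1;11 0 0 0 -1;0 0 0 0 -1;0 0 0 0 -1'
python3 -c "
from m import *
save('top','t2.png');save('side','s2.png')"
```

```text
clock: 4.7
position: [466.5, 55.0, 25.8]
orientation: [1.01, 1.57, -0.561]
contact_force: [-0.0, -0.9, 0.1]
gripper_width: 85.4
```

View pics/s2.png

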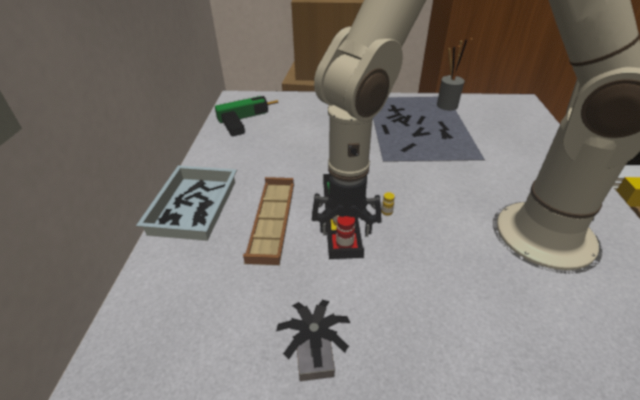

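The side view shows the open fingers at about (320,222) and (375,222), straddling the red jar at (346,230). Closing.

```bash
python3 -m pendant '0 0 -2 0 -1;0 0 0 0 -0.2;0 0 0 0 0.2;0 0 0 0 1;0 0 0 0 1;0 0 0 0 1;0 0 0 0 1;0 0 0 0 1;0 0 0 0 1;0 0 0 0 1'; python3 -m pendant '0 0 0 0 1'
```

```text
clock: 5.8
position: [466.3, 57.8, 25.8]
orientation: [0.744, 1.57, -0.826]
contact_force: [-1.2, -0.7, 5.3]
gripper_width: 38.8
clock: 5.9
position: [466.3, 57.8, 25.8]
orientation: [0.747, 1.57, -0.823]
contact_force: [-1.2, -0.2, 6.0]
gripper_width: 38.8
```

```bash
python3 -m pendant '-10 0 0 0 1;-20 0 0 0 1;-35 0 0 0 1;-35 0 0 0 1;-10 0 0 0 1;0 20 20 0 1;0 30 30 0 1;0 35 35 0 1;0 35 35 0 1;0 32 32 0 1;0 20 20 0 1;0 5 5 0 1;0 0 0 0 1;0 0 0 0 1;0 0 0 0 1'
python3 -c "
from m import *
save('top','t3.png');save('side','s3.png')"
```

```text
clock: 7.4
position: [642.2, -117.0, 135.3]
orientation: [-2.112, 1.57, 2.604]
contact_force: [-0.0, -0.2, -0.5]
gripper_width: 38.5
```

View pics/s3.png

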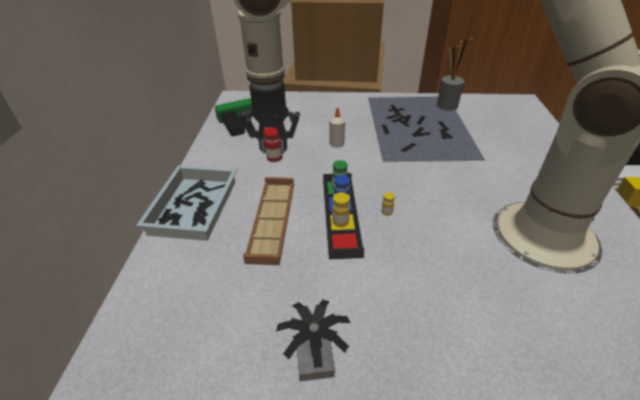

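The red jar is held upright at (272,145). Lowering it.

```bash
python3 -m pendant '20 1 1.5 0 1;30 0 0 0 1;30 0 0 0 1;17 0 0 0 1;8 0 0 0 1;0 0 0 0 1;2 0 0 0 1;0 0 0 0 1;2 0 0 0 1;0 0 0 0 1;0 0 0 0 1'; python3 -m pendant '1 0 0 0 1;0 0 0 0 1'
```

```text
clock: 8.6
position: [644.4, -120.7, 26.7]
orientation: [1.148, 1.57, -0.422]
contact_force: [0.1, -0.7, -0.8]
gripper_width: 38.2
clock: 8.8
position: [644.2, -120.6, 25.3]
orientation: [-1.066, 1.571, -2.636]
contact_force: [0.3, -0.0, -2.1]
gripper_width: 38.5
```

```bash
python3 -m pendant '1 0 0 0 1;0 0 0 0 1'; python3 -m pendant '1 0 0 0 1;0 0 0 0 1'
```

```text
clock: 9.0
position: [644.1, -120.5, 24.1]
orientation: [-1.629, 1.571, 3.084]
contact_force: [1.2, -0.4, -0.4]
gripper_width: 38.4
clock: 9.2
position: [644.1, -120.4, 23.1]
orientation: [-2.001, 1.571, 2.713]
contact_force: [0.2, 0.4, -1.4]
gripper_width: 38.6
```

```bash
python3 -m pendant '1 0 0 0 1;0 0 0 0 1'; python3 -m pendant '1 0 0 0 1;0 0 0 0 1'; python3 -m pendant '1 0 0 0 1;0 0 0 0 1'
```

```text
clock: 9.4
position: [644.3, -120.5, 22.9]
orientation: [-0.037, 1.571, -1.607]
contact_force: [-2.3, 1.0, 4.4]
gripper_width: 38.2
clock: 9.6
position: [644.3, -120.5, 22.8]
orientation: [-0.073, 1.57, -1.643]
contact_force: [-4.4, -0.2, 10.9]
gripper_width: 38.6
clock: 9.8
position: [644.4, -120.5, 22.8]
orientation: [-0.053, 1.569, -1.623]
contact_force: [-7.1, -0.1, 17.2]
gripper_width: 38.2
```

Contact came at z 22.9, where I predicted it. Releasing, rising and going to yellow.

```bash
python3 -m pendant '-2.5 0 0 0 1;0 0 0 0 0.5;0 0 0 0 0.2;0 0 0 0 -1;0 0 0 0 -1;0 0 0 0 -1;0 0 0 0 -1;0 0 0 0 -1'; python3 -m pendant '-10 0 0 0 -1;-30 0 0 0 -1;-40 0 0 0 -1;-40 0 0 0 -1;-10 0 0 0 -1;0 -28 -18 0 -1;0 -35 -23 0 -1;0 -35 -23 0 -1;0 -35 -23 0 -1;0 -28 -18 0 -1;0 -7 -4 0 -1;0 0 0 0 -1;0 0 0 0 -1'
python3 -c "
from m import *
save('top','t4.png');save('side','s4.png')"
```

```text
clock: 10.6
position: [644.2, -120.5, 22.7]
orientation: [-2.36, 1.571, 2.354]
contact_force: [0.6, 0.2, 0.8]
gripper_width: 85.2
clock: 11.9
position: [477.4, -12.5, 153.3]
orientation: [1.273, 1.569, -0.298]
contact_force: [-0.3, 0.2, -0.6]
gripper_width: 85.4
```

View pics/s4.png

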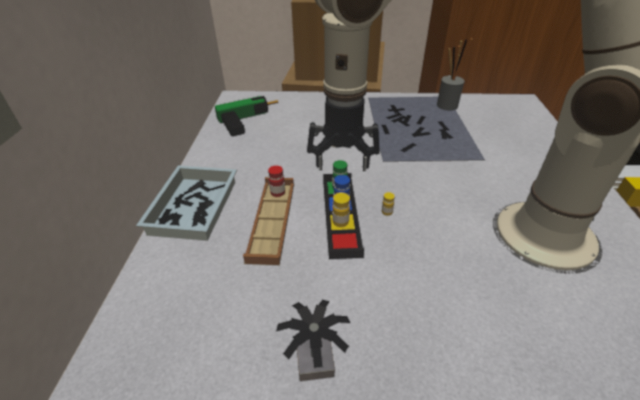

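View pics/t4.png

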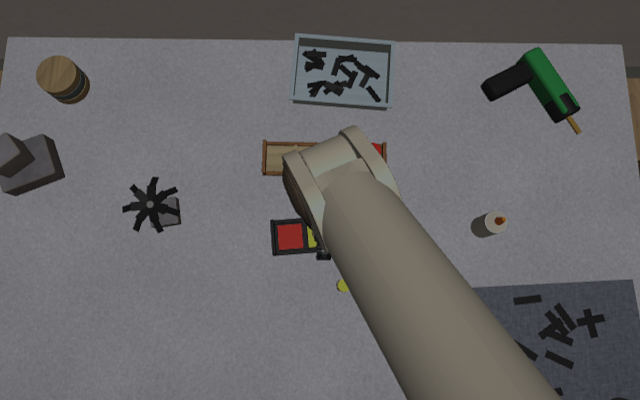

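The red jar stands upright in the right-hand stall at (275,180), and the tool is above the yellow jar. Grasping it.

```bash
python3 -m pendant '30 -1 -1 0 -1;40 0 0 0 -1;30 0 0 0 -1;17 0 0 0 -1;10 0 0 0 -1;0 0 0 0 -1;0 0 0 0 -1'; python3 -m pendant '0 0 0 0 -0.2;0 0 0 0 0.2;0 0 0 0 1;0 0 0 0 1;0 0 0 0 1;0 0 0 0 1;0 0 0 0 1;0 0 0 0 1;0 0 0 0 1'
```

```text
clock: 12.7
position: [476.0, -10.6, 26.2]
orientation: [1.95, 1.57, 0.38]
contact_force: [-0.1, 0.6, -0.1]
gripper_width: 85.3
clock: 13.6
position: [476.0, -10.9, 26.9]
orientation: [1.083, 1.569, -0.487]
contact_force: [-0.6, 0.0, 8.6]
gripper_width: 38.5
```

```bash
python3 -m pendant '-10 0 0 0 1;-20 0 0 0 1;-35 0 0 0 1;-35 0 0 0 1;-10 0 0 0 1;0 20 5 0 1;0 35 9 0 1;0 40 10 0 1;0 40 10 0 1;0 25 6 0 1;0 8 2 0 1;0 0 0 0 1;0 0 0 0 1;0 0 0 0 1'
python3 -c "
from m import *
save('side','s5.png')"
```

```text
clock: 15.0
position: [641.6, -51.9, 135.7]
orientation: [-1.377, 1.569, -2.946]
contact_force: [-0.4, 1.1, -1.1]
gripper_width: 38.6
```

View pics/s5.png

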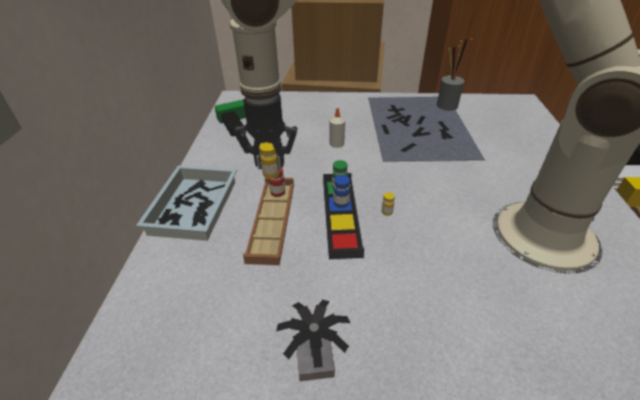

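The yellow jar is held upright at (268,160). Lowering it.

```bash
python3 -m pendant '20 2 1 0 1;30 0 0 0 1;30 0 0 0 1;17 0 0 0 1;8 0 0 0 1;0 0 0 0 1;2 0 0 0 1;0 0 0 0 1;2 0 0 0 1;0 0 0 0 1;0 0 0 0 1'; python3 -m pendant '1 0 0 0 1;0 0 0 0 1';python3 -m pendant '1 0 0 0 1;0 0 0 0 1';python3 -m pendant '1 0 0 0 1;0 0 0 0 1'
```

```text
clock: 16.15
position: [645.4, -53.6, 27.2]
orientation: [1.217, 1.57, -0.352]
contact_force: [-0.2, -0.5, -1.9]
gripper_width: 38.6
clock: 16.35
position: [645.1, -53.6, 25.8]
orientation: [-0.848, 1.571, -2.418]
contact_force: [0.6, 0.2, -1.1]
gripper_width: 38.5
clock: 16.55
position: [645.1, -53.5, 24.6]
orientation: [-1.574, 1.571, 3.14]
contact_force: [-1.0, -0.3, -1.9]
gripper_width: 38.1
clock: 16.75
position: [645.3, -53.4, 24.0]
orientation: [1.211, 1.571, -0.358]
contact_force: [-0.1, -0.5, 1.1]
gripper_width: 38.6
```

```bash
python3 -m pendant '1 0 0 0 1;0 0 0 0 1';python3 -m pendant '1 0 0 0 1;0 0 0 0 1'
```

```text
clock: 16.95
position: [645.3, -53.4, 23.9]
orientation: [0.238, 1.57, -1.332]
contact_force: [-3.6, -0.3, 7.7]
gripper_width: 38.3
clock: 17.15
position: [645.3, -53.5, 23.9]
orientation: [0.128, 1.57, -1.442]
contact_force: [-6.0, -0.4, 14.4]
gripper_width: 38.5
```

```bash
python3 -m pendant '-2 0 0 0 1;0 0 0 0 0.5;0 0 0 0 0.2;0 0 0 0 -1;0 0 0 0 -1;0 0 0 0 -1;0 0 0 0 -1;0 0 0 0 -1'; python3 -m pendant '-10 0 0 0 -1;-30 0 0 0 -1;-40 0 0 0 -1;-40 0 0 0 -1;-10 0 0 0 -1;0 -28 4 0 -1;0 -35 6 0 -1;0 -40 6 0 -1;0 -40 6 0 -1;0 -22 4 0 -1;0 -5 0 0 -1;0 0 0 0 -1;0 0 0 0 -1'
python3 -c "
from m import *
save('side','s6.png')"
```

```text
clock: 17.95
position: [645.2, -53.4, 23.7]
orientation: [-2.706, 1.571, 2.007]
contact_force: [-0.5, -0.7, -0.3]
gripper_width: 85.2
clock: 19.25
position: [476.8, -79.5, 154.4]
orientation: [1.675, 1.569, 0.105]
contact_force: [-0.1, -0.3, 0.2]
gripper_width: 85.4
```

View pics/s6.png

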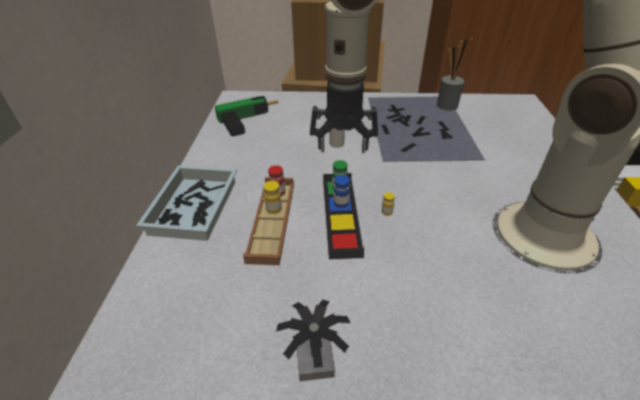

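Red (276,180) and yellow (272,197) are both upright in their stalls. The tool is above blue.

```bash
python3 -m pendant '30 -1 1 0 -1;40 0 0 0 -1;30 0 0 0 -1;18 0 0 0 -1;10 0 0 0 -1;0 0 0 0 -1;0 0 0 0 -1'; python3 -m pendant '0 0 0 0 -0.2;0 0 0 0 0.2;0 0 0 0 1;0 0 0 0 1;0 0 0 0 1;0 0 0 0 1;0 0 0 0 1;0 0 0 0 1;0 0 0 0 1'
```

```text
clock: 20.0
position: [475.3, -80.2, 26.3]
orientation: [1.908, 1.57, 0.339]
contact_force: [0.4, 0.1, 0.7]
gripper_width: 85.5
clock: 20.9
position: [474.9, -81.0, 26.8]
orientation: [0.953, 1.569, -0.617]
contact_force: [-1.0, 0.5, 6.9]
gripper_width: 38.7
```

```bash
python3 -m pendant '-10 0 0 0 1;-20 0 0 0 1;-35 0 0 0 1;-35 0 0 0 1;-10 0 0 0 1;0 20 -11 0 1;0 35 -20 0 1;0 40 -22 0 1;0 40 -22 0 1;0 26 -14 0 1;0 8 -5 0 1;0 0 0 0 1;0 0 0 0 1;0 0 0 0 1'
python3 -c "
from m import *
save('side','s7.png')"
```

```text
clock: 22.3
position: [641.8, 11.9, 135.5]
orientation: [-0.825, 1.569, -2.396]
contact_force: [1.1, -0.9, -1.3]
gripper_width: 38.5
```

View pics/s7.png

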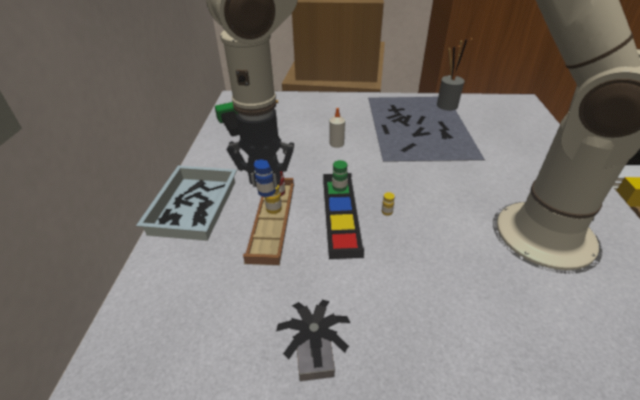

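The blue jar is held upright at (264,178). Lowering it.

```bash
python3 -m pendant '20 2 0 0 1;30 0 0 0 1;30 0 0 0 1;17 0 0 0 1;8 0 0 0 1;0 0 0 0 1;2 0 0 0 1;0 0 0 0 1;2 0 0 0 1;0 0 0 0 1;0 0 0 0 1'; python3 -m pendant '1 0 0 0 1;0 0 0 0 1;1 0 0 0 1;0 0 0 0 1';python3 -m pendant '1 0 0 0 1;0 0 0 0 1';python3 -m pendant '1 0 0 0 1;0 0 0 0 1'
```

```text
clock: 23.45
position: [645.3, 13.4, 27.2]
orientation: [1.266, 1.57, -0.304]
contact_force: [-0.5, 0.1, -1.0]
gripper_width: 38.0
clock: 23.85
position: [645.0, 13.5, 24.6]
orientation: [-1.428, 1.571, -2.998]
contact_force: [-0.1, -1.1, -0.9]
gripper_width: 38.6
clock: 24.05
position: [645.2, 13.6, 23.9]
orientation: [1.497, 1.571, -0.073]
contact_force: [-0.1, -0.6, 0.6]
gripper_width: 38.0
clock: 24.25
position: [645.2, 13.6, 23.9]
orientation: [0.33, 1.57, -1.24]
contact_force: [-3.6, -0.2, 7.2]
gripper_width: 38.4
```

```bash
python3 -m pendant '-1 0 0 0 1;0 0 0 0 0.5;0 0 0 0 0.2;0 0 0 0 -1;0 0 0 0 -1;0 0 0 0 -1;0 0 0 0 -1;0 0 0 0 -1'; python3 -m pendant '-10 0 0 0 -1;-30 0 0 0 -1;-40 0 0 0 -1;-40 0 0 0 -1;-10 0 0 0 -1;0 -20 19 0 -1;0 -32 31 0 -1;0 -34 32 0 -1;0 -34 32 0 -1;0 -30 29 0 -1;0 -14 14 0 -1;0 0 0 0 -1;0 0 0 0 -1'
python3 -c "
from m import *
save('side','s8.png')"
```

```text
clock: 25.05
position: [645.1, 13.5, 23.8]
orientation: [-2.767, 1.571, 1.947]
contact_force: [0.5, -0.4, -0.0]
gripper_width: 85.4
clock: 26.35
position: [481.6, -143.8, 154.2]
orientation: [1.265, 1.57, -0.306]
contact_force: [-0.4, -0.0, -0.3]
gripper_width: 85.6
```

View pics/s8.png

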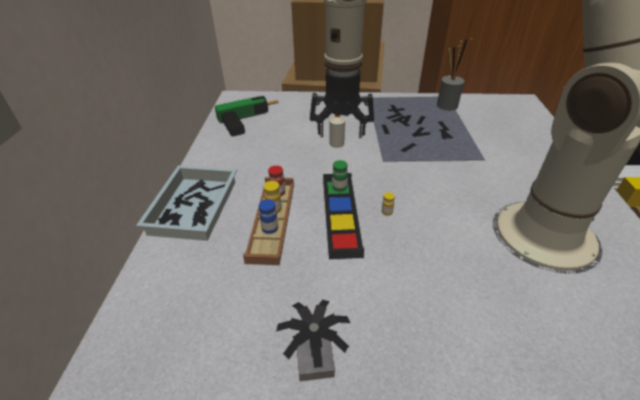

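Red, yellow and blue stand upright in the bench rack. Green is last, at (340,177).

```bash
python3 -m pendant '30 -1 0 0 -1;40 0 0 0 -1;30 0 0 0 -1;18 0 0 0 -1;10 0 0 0 -1;0 0 0 0 -1;0 0 0 0 -1'; python3 -m pendant '0 0 0 0 -0.2;0 0 0 0 0.2;0 0 0 0 1;0 0 0 0 1;0 0 0 0 1;0 0 0 0 1;0 0 0 0 1;0 0 0 0 1;0 0 0 0 1'
```

```text
clock: 27.1
position: [481.5, -142.8, 26.5]
orientation: [1.755, 1.569, 0.186]
contact_force: [0.6, -0.2, -0.2]
gripper_width: 85.3
clock: 28.0
position: [480.9, -144.1, 26.7]
orientation: [0.897, 1.569, -0.673]
contact_force: [-0.1, -0.6, 5.2]
gripper_width: 38.4
```

```bash
python3 -m pendant '-10 0 0 0 1;-20 0 0 0 1;-35 0 0 0 1;-35 0 0 0 1;-10 0 0 0 1;0 12 -16 0 1;0 24 -32 0 1;0 28 -38 0 1;0 28 -38 0 1;0 28 -38 0 1;0 25 -34 0 1;0 14 -19 0 1;0 5 -7 0 1;0 0 0 0 1;0 0 0 0 1;0 0 0 0 1'
python3 -c "
from m import *
save('side','s9.png')"
```

```text
clock: 29.6
position: [643.4, 76.0, 135.5]
orientation: [-0.514, 1.569, -2.086]
contact_force: [0.1, -0.1, -1.2]
gripper_width: 38.4
```

View pics/s9.png

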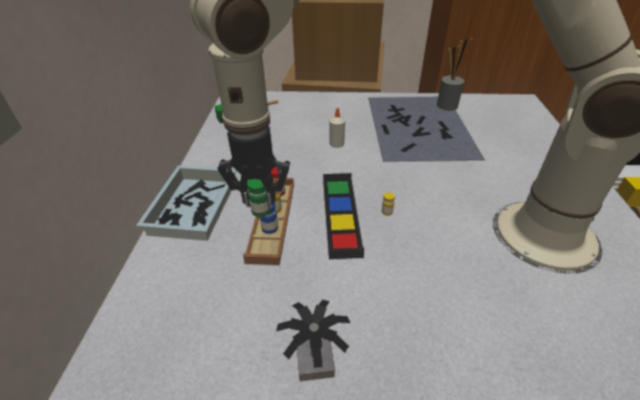

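The green jar is held upright at (259,197). Lowering it.

```bash
python3 -m pendant '20 1 -2 0 1;30 0 0 0 1;30 0 0 0 1;17 0 0 0 1;8 0 0 0 1;0 0 0 0 1;2 0 0 0 1;0 0 0 0 1;2 0 0 0 1;0 0 0 0 1;0 0 0 0 1'; python3 -m pendant '1 0 0 0 1;0 0 0 0 1;1 0 0 0 1;0 0 0 0 1';python3 -m pendant '1 0 0 0 1;0 0 0 0 1';python3 -m pendant '1 0 0 0 1;0 0 0 0 1'
```

```text
clock: 30.75
position: [645.3, 80.5, 27.2]
orientation: [1.428, 1.57, -0.142]
contact_force: [-0.2, 0.6, -1.0]
gripper_width: 38.3
clock: 31.15
position: [644.9, 80.5, 24.6]
orientation: [-1.442, 1.571, -3.012]
contact_force: [0.4, 0.2, -0.7]
gripper_width: 38.5
clock: 31.35
position: [645.1, 80.5, 23.8]
orientation: [1.821, 1.571, 0.251]
contact_force: [1.0, -0.2, 1.0]
gripper_width: 38.5
clock: 31.55
position: [645.1, 80.6, 23.8]
orientation: [0.356, 1.57, -1.213]
contact_force: [-2.7, -1.3, 7.1]
gripper_width: 38.4
```

```bash
python3 -m pendant '-1 0 0 0 1;0 0 0 0 0.5;0 0 0 0 0.2;0 0 0 0 -1;0 0 0 0 -1;0 0 0 0 -1;0 0 0 0 -1;0 0 0 0 -1'; python3 -m pendant '-10 0 0 0 -1;-30 0 0 0 -1;-40 0 0 0 -1;-40 0 0 0 -1;-40 0 0 0 -1;-30 0 0 0 -1;0 -20 20 0 -1;0 -32 32 0 -1;0 -34 32 0 -1;0 -34 32 0 -1;0 -30 29 0 -1;0 -15 40 0 -1;0 -15 40 0 -1;0 -15 40 0 -1;0 -15 40 0 -1;0 -15 40 0 -1;0 -15 40 0 -1;0 -10 40 0 -1;0 0 0 0 -1;0 0 0 0 -1'
python3 - <<'E'
from m import *
for n in('top','side'):
    im,d=save(n,n+'9.png');W=cloud(n,d)
    M=(abs(W[...,0]-645)<60)&(W[...,1]>-180)&(W[...,1]<140)&(W[...,2]>72)
    k,lab=cv2.connectedComponents(M.astype(np.uint8))
    for i in range(1,k):
        P=W[lab==i]
        if len(P)>30: print(n,len(P),np.nanmedian(P,axis=0).round(1),im[lab==i].mean(0).round(),np.percentile(P[:,2],[5,97]).round(1))
E
```

```text
clock: 32.35
position: [645.0, 80.5, 23.8]
orientation: [-1.921, 1.571, 2.792]
contact_force: [-0.3, -0.4, 0.5]
gripper_width: 85.5
clock: 34.35
position: [395.1, -345.5, 214.2]
orientation: [1.812, 1.57, 0.239]
contact_force: [-0.1, 1.2, -0.6]
gripper_width: 85.5
top 254 [642.6  78.8  81.9] [39. 95. 52.] [76.4 84.9]
top 253 [642.4  13.   82.1] [ 38.  67. 119.] [77.5 85.4]
top 253 [642.4 -55.2  82. ] [126. 127.  40.] [77.2 85.2]
top 250 [ 641.8 -120.9   82. ] [123.  32.  28.] [78.1 84.8]
side 145 [ 641.5 -114.8   80.8] [136.  50.  49.] [73.2 83.4]
side 167 [642.1 -50.2  81.1] [154. 134.  36.] [73.8 83.3]
side 196 [642.4  18.3  81.2] [ 47.  70. 122.] [73.8 83.4]
side 219 [642.3  84.2  81.5] [ 46. 103.  56.] [74.1 83.5]
```

View pics/top9.png

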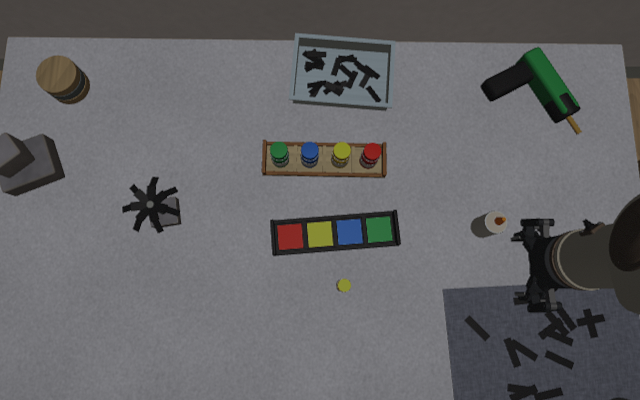

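View pics/side9.png

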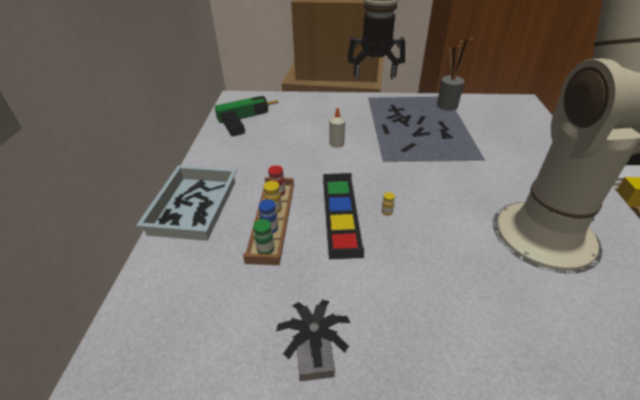

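The bench rack holds green (279,153), blue (310,153), yellow (342,153) and red (372,154), with all tops at about 82 mm. The glue bottle, palm and small jar haven't moved, and the arm is clear of everything. Handing in.

```bash
python3 -c "
from bench import *
print(close_job())"
```

```text
the job is handed in; nothing more can be done
None
```

The four jars are now in the plywood rack in reverse order, one upright per stall: green, blue, yellow, red from left to right as seen from the robot. I handed the job in at about 34.5 s, and it reported no verdict.

- **Placement:** I lowered each jar until light contact, released it and backed off. The highest upward contact reading was about 17 N, and the fingers opened fully after every release.
- **Last checks:** Both cameras put all four tops at 81–82 mm, where 82 mm is expected. The top camera puts each jar within about 2 mm of its stall centre. The side camera's jar positions run about 5 mm to the left (+y) of the top camera's, most likely because it mainly sees the jars' left sides. Both cameras put every jar inside its stall.
- **Bystanders:** The glue bottle, the palm and the small look-alike yellow jar appear unmoved in the pictures. The gripper was empty and clear of everything at the end, and no checks failed.

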